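# Free the vise jaw and put the finished shelf foot in the tray

## Task

The welded shelf foot in the vise is finished. Turn the black knob counter-clockwise all the way so that its steel bar no longer props the sliding jaw shut, slide the jaw all the way back by its post, then lift the foot out and set it down gently on its base, upright, in the empty half of the tray (the half with the rubber mat). Leave the knob turned and the jaw open, and do not disturb the foot already in the tray or the other things on the bench.

Things in the scene. Friction and masses are not known exactly. Their poses are not given: they have to be found in the camera images.
- vise: grey and dark-steel bench vise fixed to the table: bed 285 mm long (x from -155 to +130 mm) by 130 mm wide (y), bed top 22 mm above the table. Origin on the table under the vise's middle. Its +x points along the bed to the fixed jaw (inner face at x = +85 mm, 100 mm wide, top 62 mm above the table); the sliding jaw moves along -x to open
- jaw (a joint): travel of the sliding jaw (m): 0 shut, 0.06 fully open; it moves along the vise's -x with about 3 N of friction. The jaw is 40 mm long and 90 mm wide, its top 62 mm above the table; a lip 8 mm deep overhangs the edge of the foot's base plate, so the foot cannot be lifted while the jaw is shut
- jaw_post (a point): centre of the top end, 125 mm above the table, of the sliding jaw's upright round steel post (22 mm diameter, rising from the jaw's top at 62 mm). It moves with the jaw; with the jaw shut it is 26 mm to the -x side of the vise's origin
- stop (a joint): angle of the stop knob (rad): 0 when its steel bar points along the vise's +x and props the sliding jaw shut, 1.45 when swung fully aside; it grows counter-clockwise seen from above (bar swings towards the vise's +y)
- stop_grip (a point): point on the knob's vertical axis at gripping height, 75 mm above the table, 125 mm to the vise's -x side. The black grip is a bar 60 mm long, 14 mm thick, 50 to 86 mm above the table, along the point's x axis, which turns with it. Below it a steel prop bar (16 mm wide, top 46 mm above the table) reaches 86 mm from the axis along the same x
- foot: the finished weldment, about 0.6 kg: steel base plate 80 (x) by 70 (y) by 10 mm, with an upright lug 50 mm long (x), 12 mm thick (y) in its middle, rising to 70 mm above the underside, with a 16 mm cross hole 28 mm above the underside. Origin at the centre of the underside. It stands on the vise bed between the jaws, lug along the vise's x
- tray: sheet-metal tray fixed to the table, 124 (x) by 243 (y) mm, walls 35 mm high and 5 mm thick, floor 5 mm thick, a divider across the middle makes two halves, each 114 by 114 mm inside, centred at y = +59 and -59 mm. Origin on the table under its centre
- mat: black rubber mat 95 by 95 by 3 mm on the tray floor in the middle of the empty half; origin at its underside, 5 mm above the table, so its top is 8 mm above the table
- twin: an identical finished foot standing in the other half of the tray; origin at the centre of its underside
- wrench: a steel open-ended spanner 150 mm long, lying flat between the vise and the tray; origin under its middle
- white_bottle: a small white plastic bottle, 44 mm across and 110 mm tall; origin under its centre
- tape: a cardboard-brown tape roll, 70 mm across and 22 mm high, lying flat; origin under its centre
- mug: a white mug, 90 mm across and 90 mm tall; origin under its centre
- green_bottle: a green glass bottle, 74 mm across and 270 mm tall; origin under its centre
Things that resemble listed ones, but are neither listed nor needed, are in the scene too. Leave any pink or red look-alike of the foot alone.

How it is judged (in metres and radians):
On the way, in this order (a step that is already met when the one before it is completed fails the run):
1. the knob is turned aside (past 1.15 rad) while the jaw is still shut (under 10 mm) and the foot in the vise (value of joint stop above 1.15 rad and value of joint jaw below 0.01 m and z of foot in the frame of vise below 0.03 m), for 0.1 s.
2. the jaw is slid back past 45 mm while the foot still stands on the vise bed (value of joint jaw above 0.045 m and z of foot in the frame of vise below 0.035 m), for 0.1 s.
3. the foot is held in the gripper and lifted clear, more than 30 mm above the vise bed (z of foot in the frame of vise above 0.052 m and contact force between the fingers and foot above 1 N), for 0.1 s.
At the end, for the whole second after the job is handed in: Foot upright (tilt < 0.1 rad), at rest on the mat in the tray: centre within 30 mm of the mat's, underside under 8 mm above the mat's underside. Jaw still open over 40 mm, knob still past 1.05 rad. The other foot upright, within 20 mm of its start (horizontal distance between foot and mat below 0.03 m and z of foot in the frame of mat between 0 and 0.008 m and angle between each of foot, twin's own z axis and vertical below 0.1 rad and linear speed of foot below 0.02 m/s and value of joint jaw above 0.04 m and value of joint stop above 1.05 rad and distance of twin from where it was at the start of the episode below 0.02 m); the robot touches nothing.
It fails at once if the finished foot already in the tray is pushed more than 20 mm or tipped (distance of twin from where it was at the start of the episode above 0.02 m or angle between twin's own z axis and vertical above 0.3 rad).
It fails at once if another thing on the bench (spanner, bottles, tape, mug) is pushed more than 30 mm or knocked over (distance of any of wrench, white_bottle, tape, mug, green_bottle from where it was at the start of the episode above 0.03 m or angle between any of white_bottle, mug, green_bottle's own z axis and vertical above 0.5 rad).
It fails at once if the foot is dropped: it moves faster than 0.5 m/s with no finger touching it (linear speed of foot above 0.5 m/s and contact force between the fingers and foot below 0.05 N).
It also fails if it takes over 58 s, if anything falls off the work surface, if the arm or the gripper's body presses on something with over 40 N, if the wrist force passes 120 N, or if a joint passes its speed limit or range.

## Robot

A 6-joint arm with a two-finger parallel gripper is mounted at the origin on the work surface. World frame = base frame: x ahead of the robot, y to its left, z up, the work surface at z = 0. Lengths are in mm, angles in degrees, forces in N, time in s.
With the tool pointing down it reaches from about 300 to 850 mm from the base axis. Payload 4.2 kg.
Tool frame: the origin (TCP) lies midway between the tips of the shut fingers; the grasp point (between the pads) lies 19 mm behind it; z points along the fingers, y is the line along which they close (so a half turn about z gives the same grasp; the last joint's range is limited). The gripper opens to 91 mm and grips with 3 to 60 N. Pads are 32 mm wide; open, the fingers measure 118 mm over their backs; the gripper's body (76 mm by 178 mm) begins 60 mm behind the grasp point.
Start: joints at [65.661, 18.312, 89.639, -0, 72.044, -1.146], TCP at [226.459, 528.545, 213.976] pointing down, gripper open.
Joint ranges: [-177.97, 177.97], [-48.28, 115.42], [12.27, 149.76], [-77.06, 257.06], [2.81, 150.46], [-146.56, 146.56]. Speed limits (degrees/s): [147.25, 147.25, 180, 180, 180, 180].

## Interface

Orientations are given as [roll, pitch, yaw] about the fixed x, y, z axes, in that order (R = Rz(yaw) Ry(pitch) Rx(roll)).
In Python, from workcell import env gives the robot as it stands.
- The arm moves only by the tool send_rows, never from a script. Its argument "steps" is a list that holds one entry, the list of rows, each a list of 5 numbers: the shift along the tool's x, y, z scaled (see below), then the turn about the tool's z scaled (see below), then the opening, from 0 (shut) to 1 (fully open). In form: [[[dx, dy, dz, yaw, fingers], ...]]. A call has 1 to 5 rows; each row shifts and turns the commanded pose from where the row before left it, along the tool's axes as they then stand; what a row does not reach is not made up. The controller multiplies each number of a shift by 0.04 m and each number of a turn by 0.12 rad. A row lasts 1/12 s, in which the tool goes at most 41.7 mm and 7.16 degrees, less where a joint would pass 70% of its speed; a pose out of reach is approached as far as the arm can. A call with a number of a shift or a turn outside -1 to 1 is refused whole. A call with a gripper value outside its range is refused whole. The fingers move at their own pace and stop on an object; "squeeze" is the grip in N (left out, the last holds). Time passes only in rows, so rows that do not move let the fingers close. It gives the time, the measured TCP pose, the force, the opening and the grip force at its end, in the units of the state.
- env.state(): the state, without advancing time (a new reading comes with each control period).
- env.grab_frame(name): name is "scene" or "side" or "wrist"; returns a dict with "pixels" (420x560x3 uint8, red, green, blue), "depth" (420x560 float32, mm along the optical axis (not along the pixel's ray), 0 where there is no reading), "intrinsics" (3x3 intrinsics, pixels), "cam_to_world" (4x4, takes a point from camera to world coordinates). Camera axes: x right, y down, z forward; pixel columns grow to the right and rows downward; lengths in mm; the calibration is good to about 2 mm. The wrist camera is an equidistant fisheye: a pixel r from the principal point sees the ray r / f radians off the axis. A picture is of the moment at which its call begins.
- env.job_done(): hands the job in; it is judged then, once.
The state is a dict: "time_s": time; "qpos": joint angles; "qvel": joint speeds; "effort": joint torques, N m; "ee_pos": TCP position; "ee_rot": TCP orientation; "force": force on the tool from outside, world axes, zero at the start; "torque": the same for the moment, N m; "gripper_width": finger opening in mm; "gripper_force": force on a finger pad.
Only numpy, scipy, OpenCV 4.12 (cv2) and the standard library are available. Lean on these libraries where they do the work, as an engineer would, in place of code of your own. Each camera call takes 0.05 s, during which the arm holds its last target. There are 200 camera calls.

## Working session

There is one attempt and no reset: what is moved stays moved. The work goes in short steps, Python scripts to look and compute and a tool call to move; the robot and the scene stay as the last step left them, time stands still between calls to the robot, and variables do not carry over. Pictures are saved under pics/ and viewed, at most 10 in all, crops included, and the job is handed in when it is done.

Besides the shell and the picture viewer there is one more tool, called after "Emit:" by a JSON object that holds its "api" and its "payload". send_rows: Moves the arm, as the interface text tells. Shifts and turns lie within -1 to 1; 1 stands for 0.04 m of shift or 0.12 rad of turn. Its arguments: {"type":"object","properties":{"steps":{"type":"array"},"squeeze":{"type":"number"}},"required":["steps"]}

```bash
ls; mkdir -p pics
cat > h.py <<'E'
import numpy as np, cv2
from workcell import env
def grab(n,fn=None):
    f=env.grab_frame(n)
    np.savez(f'pics/{fn or n}.npz',**{k:np.asarray(v) for k,v in f.items()})
    cv2.imwrite(f'pics/{fn or n}.png',f['pixels'][:,:,::-1]); return f
def load(fn): return dict(np.load(f'pics/{fn}.npz'))
def cloud(f):
    K,T=f['intrinsics'],f['cam_to_world']; d=f['depth']
    v,u=np.mgrid[:d.shape[0],:d.shape[1]]
    P=np.stack([(u-K[0,2])/K[0,0]*d,(v-K[1,2])/K[1,1]*d,d],-1)
    W=P@T[:3,:3].T+T[:3,3]; W[d<=0]=np.nan; return W
def ray(f,u,v,z):
    K,T=f['intrinsics'],f['cam_to_world']
    r=T[:3,:3]@np.linalg.solve(K,[u,v,1]); o=T[:3,3]; return o+r*(z-o[2])/r[2]
E
python3 - <<'E'
from h import *
s=env.state(); print({k:np.round(v,2) for k,v in s.items()})
for n in('scene','side','wrist'):
    f=grab(n); print(n,np.round(f['cam_to_world'],3).tolist(),f['intrinsics'].tolist())
E
```

```text
pics
{'time_s': np.float64(0.0), 'qpos': array([65.66, 18.35, 89.71, -0.  , 72.04, -1.15]), 'qvel': array([ 0.02,  0.1 ,  0.11,  0.06, -0.06, -0.  ]), 'effort': array([  0.  , -41.25, -23.2 ,   0.07,   0.05,  -0.  ]), 'ee_pos': array([226.25, 528.06, 213.12]), 'ee_rot': array([-179.9 ,   -0.  ,  156.81]), 'force': array([ 0.87, -0.43,  0.5 ]), 'torque': array([-0.03,  0.05, -0.03]), 'gripper_force': np.float64(0.0), 'gripper_width': np.float64(91.34)}
scene [[-0.862, 0.287, -0.419, 1060.023], [0.508, 0.486, -0.712, 898.991], [-0.001, -0.826, -0.564, 799.775], [0.0, 0.0, 0.0, 1.0]] [[427.748932660804, 0.0, 279.17519477891807], [0.0, 427.748932660804, 213.10516902912997], [0.0, 0.0, 1.0]]
side [[0.994, -0.075, 0.083, 411.588], [-0.112, -0.636, 0.763, -983.914], [-0.004, -0.768, -0.641, 906.24], [0.0, 0.0, 0.0, 1.0]] [[417.4101169434775, 0.0, 280.72532439076366], [0.0, 417.4101169434775, 211.6713314931158], [0.0, 0.0, 1.0]]
wrist [[0.394, 0.881, 0.261, 150.994], [0.919, -0.377, -0.113, 560.852], [-0.001, 0.285, -0.959, 384.035], [0.0, 0.0, 0.0, 1.0]] [[325.19226210127806, 0.0, 288.0645504561068], [0.0, 325.19226210127806, 207.48794575984294], [0.0, 0.0, 1.0]]
```

View pics/scene.png

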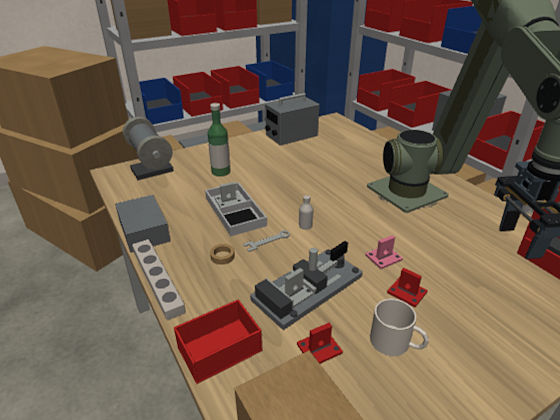

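View pics/side.png

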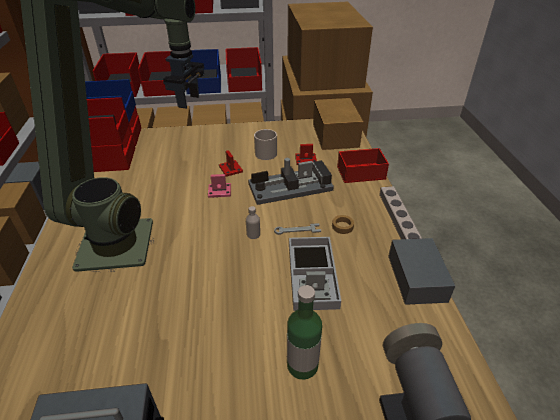

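The scene view shows the vise around (305,285), with the grey foot between its jaws at (294,283), the post at (313,258) and the black knob at (340,248). The tray is at (237,210), with the mat in its near half at (242,216) and the twin at (228,196). The side view shows the same things: vise (290,183), knob (262,178), mat (311,257), twin (316,281).

What could be taken for the foot:
- grey foot in the vise, (294,283): my choice
- twin in the tray, (228,196)
- pink look-alike, (384,250)
- red look-alikes, (407,285) and (320,342)

I'll check the choice in a close crop and measure from both views.

Run:
```python
from h import *
a=cv2.imread('pics/scene.png')[225:330,245:385]; b=cv2.imread('pics/side.png')[155:215,240:340]
A=cv2.resize(a,(560,420),interpolation=cv2.INTER_CUBIC);
B=cv2.resize(b,(300,180),interpolation=cv2.INTER_CUBIC)
C=np.zeros((600,560,3),np.uint8); C[:420]=A; C[420:,:300]=B
cv2.imwrite('pics/crop1.png',C)
for n in('scene','side'):
    f=load(n); W=cloud(f)
    if n=='scene': box=[(245,225,370,330),(200,180,270,235)]
    else: box=[(245,155,336,205),(285,234,342,310)]
    for nm,(u0,v0,u1,v1) in zip(('vise','tray'),box):
        P=W[v0:v1,u0:u1].reshape(-1,3); P=P[np.isfinite(P[:,0])]
        Q=P[P[:,2]>12]
        print(n,nm,len(Q),'z hist',np.histogram(Q[:,2],bins=range(12,150,6))[0].tolist())
        for lo,hi in [(16,28),(30,38),(56,67),(68,80),(82,89),(89,98),(110,140)]:
            q=Q[(Q[:,2]>lo)&(Q[:,2]<hi)]
            if len(q)<8: continue
            r=cv2.minAreaRect(q[:,:2].astype(np.float32))
            print(lo,hi,len(q),'mean',q.mean(0).round(1),'rect',np.round(r[0],1),np.round(r[1],1),round(r[2],1))
```

```text
scene vise 4697 z hist [388, 1247, 325, 291, 215, 311, 177, 626, 473, 192, 79, 103, 111, 57, 15, 22, 13, 13, 39, 0, 0, 0]
16 28 1649 mean [571.7 251.   20.5] rect [558.2 172.8] [417.9 314.7] 63.3
30 38 355 mean [632.2 261.6  33.2] rect [621.6 249.7] [335.4 111.7] 8.2
56 67 1063 mean [645.6 251.3  60.3] rect [628.6 255.5] [330.8 202.8] 45.0
68 80 200 mean [601.3 272.4  73. ] rect [602.1 316.9] [360.3 167.2] 12.4
82 89 134 mean [550.4 231.1  85.1] rect [551.  229.3] [223.4  15.7] 12.6
89 98 85 mean [617.  244.3  91.5] rect [611.8 242.3] [101.4  17.4] 14.1
110 140 63 mean [568.5 232.  119.7] rect [567.6 230.4] [21.6 17.8] 58.8
scene tray 1176 z hist [318, 216, 229, 246, 20, 16, 28, 23, 30, 26, 24, 0, 0, 0, 0, 0, 0, 0, 0, 0, 0, 0]
16 28 441 mean [ 590.6 -180.2   22.1] rect [ 589.7 -194.5] [250.2 122.7] 85.6
30 38 252 mean [ 593.1 -176.8   32.7] rect [ 588.1 -194.7] [249.  126.8] 85.7
56 67 46 mean [ 586.1 -249.3   62. ] rect [ 584.7 -247.4] [17.8 51.5] 73.6
68 80 45 mean [ 584.3 -251.4   72.1] rect [ 583.7 -253.1] [18.7 49.9] 87.7
side vise 2418 z hist [187, 606, 274, 213, 116, 156, 103,
[... 271 characters left out ...]
.5
68 80 94 mean [542.8 220.1  73.9] rect [547.7 219.5] [220.7  22. ] 14.5
82 89 88 mean [532.6 220.3  85.6] rect [548.9 224.9] [224.   21.1] 12.1
89 98 54 mean [607.4 237.3  92.7] rect [552.2 222.6] [216.6  22.8] 15.8
110 140 36 mean [563.6 221.8 121.4] rect [565.5 223. ] [21. 19.] 26.9
side tray 1961 z hist [405, 198, 234, 382, 140, 27, 24, 33, 24, 33, 82, 3, 0, 0, 0, 0, 0, 0, 0, 0, 0, 0]
16 28 487 mean [ 592.9 -213.8   21.4] rect [ 585.5 -197.4] [244.7 123.4] 86.0
30 38 489 mean [ 589.3 -200.8   34.2] rect [ 586.5 -196.2] [248.3 124.4] 85.7
56 67 53 mean [ 580.7 -260.4   61.6] rect [ 581.1 -260.3] [ 5.7 48.1] 84.8
68 80 109 mean [ 580.6 -256.    74.1] rect [ 581.3 -255.2] [18.1 47.6] 80.5
```

View pics/crop1.png

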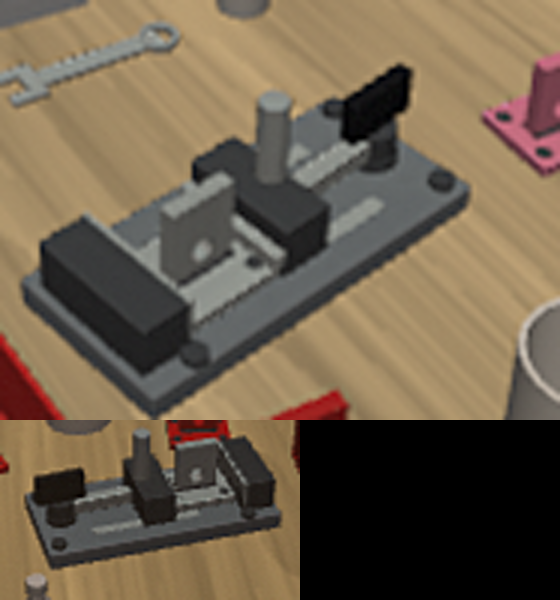

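The crop confirms the choice: the grey foot with its cross hole at crop (195,225) stands between the dark jaws. The post is at crop (275,100), and the black knob, with its bar along the bed, is at crop (378,100). I'll move over the knob, then refine with the wrist camera from two places.

Emit:
{"api": "send_rows", "payload": {"steps": [[[-0.88, -0.5, 0, 0, 1], [-0.88, -0.5, 0, 0, 1], [-0.88, -0.5, 0, 0, 1], [-0.88, -0.5, 0, 0, 1], [-0.88, -0.5, 0, 0, 1]]]}}

```text
time_s: 0.57
ee_pos: [349.4, 365.7, 213.8]
ee_rot: [-180.0, -0.0, 156.8]
force: [-0.0, -0.3, -0.9]
gripper_width: 90.8
gripper_force: 0.0
```

Emit:
{"api": "send_rows", "payload": {"steps": [[[-0.88, -0.5, 0, 0, 1], [-0.88, -0.5, 0, 0, 1], [-0.88, -0.5, 0, 0, 1], [-0.88, -0.5, 0, 0, 1], [-0.88, -0.5, 0, 0, 1]]]}}

```text
time_s: 0.98
ee_pos: [471.9, 204.2, 213.9]
ee_rot: [180.0, -0.0, 156.8]
force: [0.8, 0.8, 0.4]
gripper_width: 91.3
gripper_force: 0.0
```

Emit:
{"api": "send_rows", "payload": {"steps": [[[0, 0, 0, 1, 1], [0, 0, 0, 1, 1], [0, 0, 0, 1, 1], [0, 0, 0, 1, 1], [0, 0, 0, 1, 1]]]}}

```text
time_s: 1.4
ee_pos: [471.1, 205.8, 213.6]
ee_rot: [-180.0, -0.0, 122.1]
force: [0.0, -0.0, -0.2]
gripper_width: 91.2
gripper_force: 0.0
```

Emit:
{"api": "send_rows", "payload": {"steps": [[[0, 0, 0, 1, 1], [0, 0, 0, 1, 1], [0, 0, 0, 1, 1], [0, 0, 0, 1, 1], [0, 0, 0, 1, 1]]]}}

```text
time_s: 1.82
ee_pos: [471.0, 206.0, 213.7]
ee_rot: [-180.0, 0.0, 87.7]
force: [-0.8, -0.2, -0.2]
gripper_width: 91.4
gripper_force: 0.0
```

Emit:
{"api": "send_rows", "payload": {"steps": [[[0, 0, 0, 1, 1], [0, 0, 0, 1, 1], [0, 0, 0, 1, 1], [0, 0, 0, 1, 1], [0, 0, 0, 1, 1]]]}}

```text
time_s: 2.23
ee_pos: [471.0, 206.0, 213.7]
ee_rot: [-180.0, 0.0, 53.3]
force: [-0.0, -0.2, -0.3]
gripper_width: 91.3
gripper_force: 0.0
```

Emit:
{"api": "send_rows", "payload": {"steps": [[[0, 0, 0, 1, 1], [0, 0, 0, 1, 1], [0, 0, 0, 1, 1], [0, 0, 0, 1, 1], [0, 0, 0, 1, 1]]]}}

```text
time_s: 2.65
ee_pos: [471.0, 206.0, 213.7]
ee_rot: [-180.0, 0.0, 19.0]
force: [1.0, 0.4, 0.8]
gripper_width: 91.3
gripper_force: 0.0
```

Emit:
{"api": "send_rows", "payload": {"steps": [[[0, 0, 0, 1, 1], [0, 0, 0, 0, 1], [0, 0, 0, 0, 1]]]}}

```text
time_s: 2.9
ee_pos: [471.1, 206.0, 213.8]
ee_rot: [180.0, 0.0, 12.6]
force: [0.0, 0.2, 0.4]
gripper_width: 90.8
gripper_force: 0.0
```

```bash
cat >> h.py <<'E'
def fcloud(f):
    K,T=f['intrinsics'],f['cam_to_world']; d=f['depth']
    v,u=np.mgrid[:d.shape[0],:d.shape[1]].astype(float)
    a=(u-K[0,2])/K[0,0]; b=(v-K[1,2])/K[1,1]; th=np.hypot(a,b)+1e-9
    t=np.tan(np.minimum(th,1.4))/th
    P=np.stack([a*t*d,b*t*d,d],-1)
    W=P@T[:3,:3].T+T[:3,3]; W[d<=0]=np.nan; return W
E
python3 - <<'E'
from h import *
s=env.state(); print(s['time_s'],s['ee_pos'],s['ee_rot'],s['qpos'],s['force'])
f=grab('wrist','w2'); W=fcloud(f)
Wf=W.reshape(-1,3); Wf=Wf[np.isfinite(Wf[:,0])]
# rough clusters
c=np.array([566,227]); 
m=(np.abs(Wf[:,:2]-[566,225])<200).all(1)
P=Wf[m]; print(np.histogram(P[:,2],bins=range(-6,140,6))[0].tolist())
for lo,hi in[(19,25),(58,66),(82,88),(89,95),(121,129)]:
    q=P[(P[:,2]>lo)&(P[:,2]<hi)]
    if len(q)>5:
        r=cv2.minAreaRect(q[:,:2].astype(np.float32)); print(lo,hi,len(q),q.mean(0).round(1),np.round(r[0],1),np.round(r[1],1),r[2])
E
```

```text
2.9 [471.09429106 206.01054803 213.75648138] [1.79998983e+02 2.44202320e-02 1.25956865e+01] [2.23362249e+01 1.28511925e+01 9.73814817e+01 3.33489822e-03
 6.97915660e+01 9.97393855e+01] [0.02309322 0.19172878 0.40037426]
[24414, 27104, 2226, 373, 13460, 1018, 3487, 292, 1593, 447, 242, 3222, 347, 94, 183, 968, 649, 0, 1, 3, 1, 515, 35, 0]
19 25 13600 [540.  221.6  22.1] [547.  210.5] [297.4 438.6] 11.695155143737793
58 66 3327 [567.5 241.9  62. ] [508.7 303.3] [281.3 244.2] 2.2352001667022705
82 88 1026 [475.  230.4  85.6] [521.  323.6] [213.7 209.2] 12.635164260864258
89 95 675 [619.6 261.6  91.9] [573.9 335.4] [102.2 217.5] 17.007797241210938
121 129 548 [563.6 228.6 124.7] [563.7 228.7] [21.2 20.4] 63.97420120239258
```

View pics/w2.png

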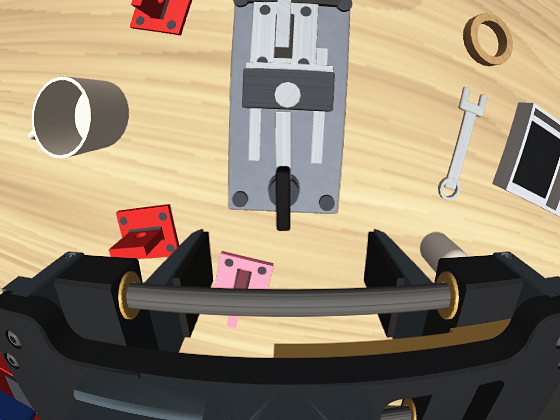

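The wrist view looks down on the vise: post top at (288,95), knob bar at (283,197), foot lug at (285,30). The pink look-alike (243,275) and the white bottle (437,245) are to the side. Next I'll work out the exact centres.

```bash
cat >> h.py <<'E'
def top(P,c,rad,lo,hi):
    q=P[(np.hypot(P[:,0]-c[0],P[:,1]-c[1])<rad)&(P[:,2]>lo)&(P[:,2]<hi)]
    if len(q)<8: return print('none',len(q))
    q2=q[:,:2]; k=(np.abs(q2-np.median(q2,0))<70).all(1); q=q[k]
    r=cv2.minAreaRect(q[:,:2].astype(np.float32)); print(lo,hi,len(q),'med z',np.median(q[:,2]).round(1),'mean',q.mean(0).round(1),np.round(r[0],1),np.round(r[1],1),round(r[2],1)); return r
E
python3 - <<'E'
from h import *
W={'w2':fcloud(load('w2')),'scene':cloud(load('scene')),'side':cloud(load('side'))}
for n,w in W.items():
    P=w.reshape(-1,3); P=P[np.isfinite(P[:,0])]; print(n)
    print('knob');top(P,(468,208),50,80,92)
    print('post');top(P,(564,229),30,121,130)
    print('lug');top(P,(630,243),45,88,96)
    print('bed');top(P,(590,232),175,20,24)
    # mat / twin
    print('twin');top(P,(582,-254),50,70,80)
f=load('scene')
for n in('scene','side'):
    f=load(n); g=f['pixels'].max(-1); w=W[n]
    m=(g<45)&(np.abs(w[...,0]-591)<75)&(np.abs(w[...,1]+137)<75)&(w[...,2]<25)
    q=w[m]; r=cv2.minAreaRect(q[:,:2].astype(np.float32)); print('mat',n,m.sum(),np.median(q,0).round(1),np.round(r[0],1),np.round(r[1],1),r[2])
E
```

```text
w2
knob
80 92 918 med z 85.8 mean [468.1 211.7  85.7] [466.6 211.7] [58.7 14.5] 12.7
post
121 130 548 med z 124.8 mean [563.6 228.6 124.7] [563.7 228.7] [21.2 20.4] 64.0
lug
88 96 624 med z 92.0 mean [629.5 247.5  92. ] [629.7 247.5] [46.8 11.8] 10.5
bed
20 24 8065 med z 22.2 mean [511.2 212.8  22.2] [515.8 220.2] [143.3 129.3] 10.1
twin
none 0
scene
knob
80 92 78 med z 83.3 mean [471.1 213.3  83.3] [470.2 212.3] [59.3 13.5] 12.9
post
121 130 36 med z 122.5 mean [567.3 229.7 122.6] [567.  228.7] [19.7 17.7] 7.2
lug
88 96 76 med z 90.2 mean [636.4 248.8  90.2] [635.8 248.1] [51.2 13.3] 7.5
bed
20 24 271 med z 21.0 mean [516.5 259.6  21.1] [535.9 242.7] [148.6  91.6] 12.3
twin
70 80 39 med z 72.5 mean [ 584.9 -252.    72.6] [ 583.7 -253.1] [18.7 49.9] 87.7
side
knob
80 92 64 med z 85.1 mean [467.5 207.   85. ] [467.7 209.6] [60.  18.3] 14.1
post
121 130 22 med z 125.2 mean [564.  223.  125.3] [565.5 223. ] [21. 19.] 26.9
lug
88 96 46 med z 91.7 mean [632.7 245.   91.7] [632.8 245.2] [50.5 18.9] 7.7
bed
20 24 258 med z 22.4 mean [525.2 183.   22.3] [529.1 190.9] [141.7  75.2] 10.7
twin
70 80 98 med z 75.0 mean [ 580.9 -255.5   74.7] [ 581.4 -254.7] [17.7 47.7] 81.6
mat scene 293 [ 590.7 -151.3    5.5] [ 590.8 -152.2] [64.9 89.9] 86.92010498046875
mat side 604 [ 592.3 -133.3    8.5] [ 598.1 -132.1] [ 83.7 105.2] 87.15518951416016
```

Emit:
{"api": "send_rows", "payload": {"steps": [[[-0.07, -0.16, 0.9, 0, 1], [0, 0, 0.9, 0, 1], [0, 0, 0.9, 0, 1], [0, 0, 0.9, 0, 1], [0, 0, 0.32, 0, 1]]]}}

```text
time_s: 3.37
ee_pos: [463.9, 210.4, 52.7]
ee_rot: [179.9, 0.5, 12.6]
force: [-0.6, 0.9, 0.7]
gripper_width: 91.1
gripper_force: 0.0
```

Emit:
{"api": "send_rows", "payload": {"steps": [[[0, 0, 0, 0, 1], [0, 0, 0, 0, 0.3], [0, 0, 0, 0, 0.1], [0, 0, 0, 0, 0], [0, 0, 0, 0, 0]]], "squeeze": 25}}

```text
time_s: 3.78
ee_pos: [468.2, 212.2, 58.7]
ee_rot: [-180.0, -0.2, 12.4]
force: [0.1, -0.4, -0.0]
gripper_width: 67.0
gripper_force: 0.0
```

Emit:
{"api": "send_rows", "payload": {"steps": [[[0, 0, 0, 0, 0], [0, 0, 0, 0, 0], [0, 0, 0, 0, 0], [0, 0, 0, 0, 0], [0, 0, 0, 0, 0]]]}}

```text
time_s: 4.2
ee_pos: [467.1, 211.7, 57.2]
ee_rot: [-180.0, -0.0, 12.4]
force: [0.6, -0.6, 0.4]
gripper_width: 33.8
gripper_force: 0.0
```

Emit:
{"api": "send_rows", "payload": {"steps": [[[0, 0, 0, 0, 0], [0, 0, 0, 0, 0], [0, 0, 0, 0, 0], [0, 0, 0, 0, 0], [0, 0, 0, 0, 0]]]}}

```text
time_s: 4.62
ee_pos: [467.3, 210.6, 57.1]
ee_rot: [179.9, 0.0, 12.5]
force: [1.7, -5.9, 0.9]
gripper_width: 13.5
gripper_force: 25.0
```

Emit:
{"api": "send_rows", "payload": {"steps": [[[0, 0, 0, -0.4, 0], [0, 0, 0, -0.5, 0], [0, 0, 0, -0.5, 0], [0, 0, 0, -0.5, 0], [0, 0, 0, -0.5, 0]]]}}

```text
time_s: 5.03
ee_pos: [467.3, 210.6, 57.1]
ee_rot: [179.9, 0.0, 29.1]
force: [1.8, -5.9, 0.9]
gripper_width: 14.1
gripper_force: 25.0
```

Emit:
{"api": "send_rows", "payload": {"steps": [[[0, 0, 0, -0.8, 0], [0, 0, 0, -0.8, 0], [0, 0, 0, -0.8, 0], [0, 0, 0, -0.8, 0], [0, 0, 0, -0.8, 0]]]}}

```text
time_s: 5.45
ee_pos: [467.3, 210.6, 57.1]
ee_rot: [179.9, 0.1, 56.7]
force: [1.9, -4.7, 0.6]
gripper_width: 13.9
gripper_force: 25.0
```

Emit:
{"api": "send_rows", "payload": {"steps": [[[0, 0, 0, -0.8, 0], [0, 0, 0, -0.8, 0], [0, 0, 0, -0.8, 0], [0, 0, 0, -0.8, 0], [0, 0, 0, -0.8, 0]]]}}

```text
time_s: 5.87
ee_pos: [467.3, 210.6, 57.1]
ee_rot: [180.0, 0.1, 84.2]
force: [1.6, -4.6, 0.5]
gripper_width: 14.1
gripper_force: 25.0
```

Emit:
{"api": "send_rows", "payload": {"steps": [[[0, 0, 0, -0.5, 0], [0, 0, 0, -0.5, 0], [0, 0, 0, -0.5, 0], [0, 0, 0, 0, 0], [0, 0, 0, 0, 0]]]}}

```text
time_s: 6.28
ee_pos: [467.3, 210.6, 57.1]
ee_rot: [-180.0, 0.1, 94.1]
force: [0.8, -5.2, -0.2]
gripper_width: 14.2
gripper_force: 25.1
```

Emit:
{"api": "send_rows", "payload": {"steps": [[[0, 0, 0, 0, 0.5], [0, 0, 0, 0, 0.5], [0, 0, 0, 0, 0.5], [0, 0, 0, 0, 0.5], [0, 0, 0, 0, 0.5]]]}}

```text
time_s: 6.7
ee_pos: [467.1, 212.0, 57.1]
ee_rot: [180.0, -0.0, 94.3]
force: [-0.9, 0.1, -0.5]
gripper_width: 43.9
gripper_force: 0.0
```

Emit:
{"api": "send_rows", "payload": {"steps": [[[0, 0, -0.4, 0, 0.5], [0, 0, -0.6, 0, 0.5], [0, 0, -0.6, 0, 0.5], [0, 0, -0.6, 0, 0.6], [0, 0, 0, 0, 0.6]]]}}

```text
time_s: 7.12
ee_pos: [469.9, 213.1, 149.8]
ee_rot: [179.5, -0.2, 94.3]
force: [1.0, 0.3, 0.6]
gripper_width: 54.3
gripper_force: 0.0
```

Emit:
{"api": "send_rows", "payload": {"steps": [[[0.1, 0.8, 0, 0, 0.6], [0.1, 0.8, 0, 0, 0.6], [0.08, 0.8, 0, 0, 0.6], [0, 0.04, 0, 0, 0.6], [0, 0, 0, 0, 0.6]]]}}

```text
time_s: 7.53
ee_pos: [564.3, 230.2, 143.8]
ee_rot: [-179.9, 0.0, 94.2]
force: [-0.9, 0.2, 0.6]
gripper_width: 54.7
gripper_force: 0.0
```

Run:
```python
from h import *
s=env.state(); print(s['time_s'],s['ee_pos'],s['ee_rot'],s['gripper_width'])
grab('scene','s3');f=grab('wrist','w3')
P=fcloud(f).reshape(-1,3); P=P[np.isfinite(P[:,0])]
top(P,(467,211),60,80,90); top(P,(564,229),30,121,130);top(P,(630,243),45,88,96)
P=cloud(load('s3')).reshape(-1,3); P=P[np.isfinite(P[:,0])]
top(P,(467,211),60,78,90); top(P,(564,229),30,121,128)
```

```text
7.5333 [564.338402   230.19641704 143.78461677] [-1.79916286e+02  1.53110133e-02  9.42144575e+01] 54.671012475065844
80 90 1017 med z 85.6 mean [467.4 218.2  85.2] [466.5 216.6] [14.2 50.3] 2.9
121 130 835 med z 124.6 mean [563.7 229.9 124.5] [563.7 229.2] [21.1 21. ] 53.7
88 96 1123 med z 91.8 mean [631.  248.1  91.7] [631.6 247.9] [50.2 13.2] 9.7
78 90 96 med z 82.8 mean [470.7 214.4  82.6] [470.  212.2] [16.1 61.9] 5.6
121 128 32 med z 122.6 mean [567.7 230.3 122.8] [566.7 229.3] [19.8 15.8] 25.0
```

Emit:
{"api": "send_rows", "payload": {"steps": [[[0, 0, 0.5, 0, 0.6], [0, 0, 0.5, 0, 0.6], [0, 0, 0.17, 0, 0.6], [0, 0, 0, 0, 0.3], [0, 0, 0, 0, 0.2]]]}}

```text
time_s: 8.05
ee_pos: [563.0, 230.1, 98.7]
ee_rot: [-180.0, 0.0, 94.3]
force: [0.4, -0.3, 0.1]
gripper_width: 44.1
gripper_force: 0.0
```

Emit:
{"api": "send_rows", "payload": {"steps": [[[0, 0, 0, 0, 0], [0, 0, 0, 0, 0], [0, 0, 0, 0, 0], [0, 0, 0, 0, 0], [0, 0, 0, 0, 0]]]}}

```text
time_s: 8.47
ee_pos: [564.3, 230.3, 99.4]
ee_rot: [179.9, -0.0, 94.2]
force: [0.1, -0.3, 4.1]
gripper_width: 21.3
gripper_force: 25.0
```

Emit:
{"api": "send_rows", "payload": {"steps": [[[-0.02, -0.15, 0, 0, 0], [-0.03, -0.25, 0, 0, 0], [-0.03, -0.25, 0, 0, 0], [-0.03, -0.25, 0, 0, 0], [-0.03, -0.25, 0, 0, 0]]]}}

```text
time_s: 8.88
ee_pos: [518.7, 222.2, 99.4]
ee_rot: [179.8, -0.2, 94.2]
force: [3.4, 4.3, 3.6]
gripper_width: 21.4
gripper_force: 25.0
```

Emit:
{"api": "send_rows", "payload": {"steps": [[[-0.03, -0.2, 0, 0, 0], [-0.02, -0.1, 0, 0, 0], [0, -0.02, 0, 0, 0], [0, 0, 0, 0, 0], [0, 0, 0, 0, 0]]]}}

```text
time_s: 9.3
ee_pos: [505.5, 219.9, 99.3]
ee_rot: [179.9, -0.2, 94.2]
force: [1.0, 6.4, 4.3]
gripper_width: 21.5
gripper_force: 25.0
```

Emit:
{"api": "send_rows", "payload": {"steps": [[[0, 0, 0, 0, 0.5], [0, 0, 0, 0, 0.5], [0, 0, 0, 0, 0.5], [0, 0, 0, 0, 0.5], [0, 0, -0.3, 0, 0.6]]]}}

```text
time_s: 9.72
ee_pos: [503.2, 217.1, 108.0]
ee_rot: [-179.6, 0.1, 94.2]
force: [-0.7, -0.5, -0.3]
gripper_width: 49.6
gripper_force: 0.0
```

Emit:
{"api": "send_rows", "payload": {"steps": [[[0, 0, -0.5, 0, 0.6], [0, 0, -0.6, 0, 0.6], [0, 0, -0.4, 0, 0.6], [0, 0, 0, 0, 0.6], [0, 0, 0, 0, 0.6]]]}}

```text
time_s: 10.13
ee_pos: [505.5, 218.0, 170.5]
ee_rot: [180.0, -0.0, 94.2]
force: [0.0, -0.3, -0.1]
gripper_width: 55.0
gripper_force: 0.0
```

Emit:
{"api": "send_rows", "payload": {"steps": [[[0.12, 0.8, 0, 0, 0.6], [0.12, 0.8, 0, 0, 0.6], [0.12, 0.8, 0, 0, 0.6], [0.11, 0.8, 0, 0, 0.6], [0, 0, 0, 0.75, 0.6]]]}}

```text
time_s: 10.55
ee_pos: [635.9, 246.8, 166.6]
ee_rot: [-180.0, 0.0, 88.9]
force: [-0.2, 0.3, -0.5]
gripper_width: 54.7
gripper_force: 0.0
```

Emit:
{"api": "send_rows", "payload": {"steps": [[[0, 0, 0, 1, 0.6], [0, 0, 0, 1, 0.6], [0, 0, 0, 1, 0.6], [0, 0, 0, 1, 0.6], [0, 0, 0, 1, 0.6]]]}}

```text
time_s: 10.97
ee_pos: [630.7, 245.9, 167.7]
ee_rot: [-179.9, 0.2, 54.4]
force: [0.0, 0.6, -0.5]
gripper_width: 54.6
gripper_force: 0.0
```

Emit:
{"api": "send_rows", "payload": {"steps": [[[0, 0, 0, 1, 0.6], [0, 0, 0, 1, 0.6], [0, 0, 0, 1, 0.6], [0, 0, 0, 1, 0.6], [0, 0, 0, 1, 0.6]]]}}

```text
time_s: 11.38
ee_pos: [630.6, 245.9, 167.7]
ee_rot: [180.0, 0.3, 20.0]
force: [0.7, -0.3, -0.5]
gripper_width: 54.7
gripper_force: 0.0
```

Emit:
{"api": "send_rows", "payload": {"steps": [[[0, 0, 0, 1, 0.6], [0, 0, 0, 0.5, 0.6], [0, 0, 0, 0, 0.6], [0, 0, 0, 0, 0.6]]]}}

```text
time_s: 11.72
ee_pos: [631.0, 246.0, 168.5]
ee_rot: [180.0, 0.2, 10.1]
force: [-0.5, -0.6, -0.1]
gripper_width: 54.9
gripper_force: 0.0
```

Run:
```python
from h import *
s=env.state(); print(s['time_s'],s['ee_pos'],s['ee_rot'],s['gripper_width'])
f=grab('wrist','w4')
P=fcloud(f).reshape(-1,3); P=P[np.isfinite(P[:,0])]
top(P,(467,211),60,80,90); top(P,(506,219),30,121,130);top(P,(630,246),45,88,96)
grab('side','d4')
P=cloud(load('d4')).reshape(-1,3); P=P[np.isfinite(P[:,0])]
top(P,(506,219),30,118,128)
```

```text
11.7167 [631.00482342 246.01176473 168.48336457] [179.96736479   0.18502519  10.11113749] 54.85242694808768
80 90 133 med z 85.2 mean [512.9 219.6  85.1] [510.9 218.2] [11.3 21.7] 5.4
none 0
88 96 950 med z 92.0 mean [633.1 247.9  92. ] [631.9 247.5] [50.4 12.2] 9.8
118 128 25 med z 125.5 mean [504.7 213.7 124.4] [505. 214.] [17.  19.6] 15.6
```

View pics/w4.png

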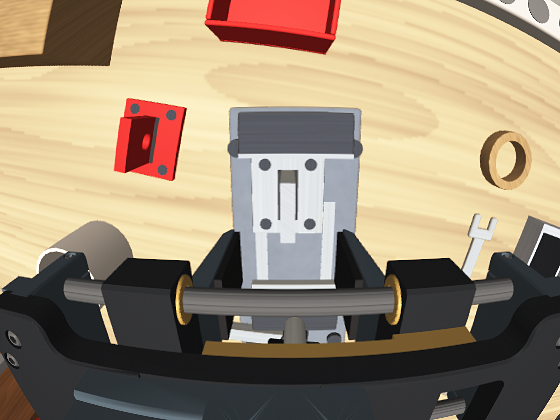

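The wrist view shows the jaw slid back: the post is now at (295,328), with a gap between the jaw and the base plate. The lug is at (288,195), still standing by the fixed jaw. I'll descend and grip it.

Emit:
{"api": "send_rows", "payload": {"steps": [[[0.03, -0.04, 0.7, 0, 0.6], [0, 0, 0.8, 0, 0.6], [0, 0, 0.8, 0, 0.6], [0, 0, 0.5, 0, 0.6], [0, 0, 0, 0, 0.6]]]}}

```text
time_s: 12.23
ee_pos: [629.0, 246.8, 52.7]
ee_rot: [179.9, 0.6, 10.1]
force: [-0.7, -1.2, -0.9]
gripper_width: 54.7
gripper_force: 0.0
```

Emit:
{"api": "send_rows", "payload": {"steps": [[[0, 0, 0, 0, 0.3], [0, 0, 0, 0, 0.1], [0, 0, 0, 0, 0], [0, 0, 0, 0, 0], [0, 0, 0, 0, 0]]], "squeeze": 40}}

```text
time_s: 12.65
ee_pos: [633.5, 248.5, 60.0]
ee_rot: [-180.0, -0.2, 10.0]
force: [0.6, -0.6, 0.2]
gripper_width: 24.5
gripper_force: 0.0
```

Emit:
{"api": "send_rows", "payload": {"steps": [[[0, 0, 0, 0, 0], [0, 0, 0, 0, 0], [0, 0, 0, 0, 0], [0, 0, 0, 0, 0], [0, 0, 0, 0, 0]]]}}

```text
time_s: 13.07
ee_pos: [633.1, 247.8, 59.1]
ee_rot: [180.0, -0.1, 10.0]
force: [-0.1, -3.3, 5.3]
gripper_width: 11.9
gripper_force: 40.0
```

Emit:
{"api": "send_rows", "payload": {"steps": [[[0, 0, -0.05, 0, 0], [0, 0, -0.1, 0, 0], [0, 0, -0.1, 0, 0], [0, 0, 0, 0, 0], [0, 0, 0, 0, 0]]]}}

```text
time_s: 13.48
ee_pos: [632.5, 248.4, 68.0]
ee_rot: [-180.0, 0.0, 10.0]
force: [-0.5, 0.4, -6.0]
gripper_width: 11.7
gripper_force: 40.0
```

Emit:
{"api": "send_rows", "payload": {"steps": [[[0, 0, -0.3, 0, 0], [0, 0, -0.5, 0, 0], [0, 0, -0.6, 0, 0], [0, 0, -0.6, 0, 0], [0, 0, -0.3, 0, 0]]]}}

```text
time_s: 13.9
ee_pos: [634.1, 248.8, 164.6]
ee_rot: [-179.9, -0.3, 10.0]
force: [1.0, 1.6, -4.3]
gripper_width: 11.8
gripper_force: 40.0
```

Emit:
{"api": "send_rows", "payload": {"steps": [[[0, 0, 0, 0.4, 0], [0, 0, 0, 0.6, 0], [0, 0, 0, 0.6, 0], [0, 0, 0, 0.44, 0], [0, 0.3, 0, 0, 0]]]}}

```text
time_s: 14.32
ee_pos: [631.9, 238.1, 160.9]
ee_rot: [-179.9, -0.0, -4.0]
force: [0.5, 1.1, -5.8]
gripper_width: 11.6
gripper_force: 40.0
```

Emit:
{"api": "send_rows", "payload": {"steps": [[[0, 0.6, 0, 0, 0], [0, 0.7, 0, 0, 0], [0, 0.7, 0, 0, 0], [0, 0.7, 0, 0, 0], [0, 0.7, 0, 0, 0]]]}}

```text
time_s: 14.73
ee_pos: [621.7, 98.5, 160.9]
ee_rot: [180.0, -0.0, -3.9]
force: [-0.0, -0.3, -6.0]
gripper_width: 11.8
gripper_force: 40.0
```

Emit:
{"api": "send_rows", "payload": {"steps": [[[0, 0.7, 0, 0, 0], [0, 0.7, 0, 0, 0], [0, 0.7, 0, 0, 0], [0, 0.6, 0, 0, 0], [0, 0.3, 0, 0, 0]]]}}

```text
time_s: 15.15
ee_pos: [613.2, -22.9, 161.0]
ee_rot: [179.9, -0.0, -4.1]
force: [0.6, 0.4, -6.1]
gripper_width: 11.5
gripper_force: 40.0
```

Emit:
{"api": "send_rows", "payload": {"steps": [[[0, 0, 0, 0, 0], [0, 0, 0, 0, 0], [0, 0, 0, 0, 0]]]}}

```text
time_s: 15.4
ee_pos: [614.0, -18.4, 160.5]
ee_rot: [-179.9, -0.0, -4.0]
force: [1.0, 0.2, -5.1]
gripper_width: 11.9
gripper_force: 40.0
```

Run:
```python
from h import *
s=env.state(); print(s['time_s'],s['ee_pos'],s['ee_rot'],s['gripper_width'],s['force'])
f=grab('wrist','w5'); W=fcloud(f); g=f['pixels'].max(-1)
P=W.reshape(-1,3); P=P[np.isfinite(P[:,0])]
top(P,(587,-195),170,31,38); top(P,(582,-254),50,70,80)
m=(g<60)&(np.abs(W[...,0]-591)<65)&(np.abs(W[...,1]+137)<65)&(W[...,2]<14)&(W[...,2]>3)
q=W[m]; r=cv2.minAreaRect(q[:,:2].astype(np.float32)); print(m.sum(),np.median(q,0),r)
d=W[(np.abs(W[...,0]-587)<62)&(np.abs(W[...,1]+195)<25)&(W[...,2]>31)&(W[...,2]<39)]
if len(d): print('divider',len(d),cv2.minAreaRect(d[:,:2].astype(np.float32)))
```

```text
15.4 [613.95131643 -18.36265225 160.54575622] [-1.79942853e+02 -6.90152273e-03 -3.97460217e+00] 11.949728627472064 [ 1.0335018   0.24673408 -5.1061166 ]
31 38 801 med z 34.8 mean [ 634.  -183.    34.4] [ 595.1 -178.1] [144.8 108.4] 85.9
70 80 520 med z 74.6 mean [ 581.9 -252.5   74.2] [ 580.9 -253.6] [14.5 50.6] 83.9
6601 [ 592.92891348 -133.46662611    8.00505769] ((590.0628051757812, -136.0310516357422), (94.94143676757812, 94.13855743408203), 85.60623931884766)
divider 449 ((586.9940185546875, -194.8826446533203), (49.90717315673828, 123.95052337646484), 89.92318725585938)
```

View pics/w5.png

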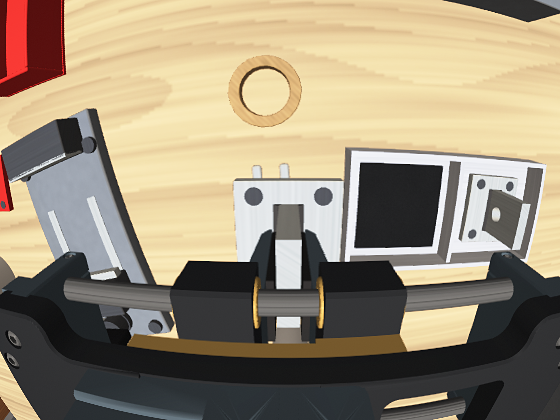

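The wrist view shows the foot held upright at (288,225), the empty mat at (400,205) and the twin at (497,215). The mat's centre is (590,-136) and its top is at 8 mm.

Emit:
{"api": "send_rows", "payload": {"steps": [[[-0.05, 0.4, 0, 0, 0], [-0.1, 0.7, 0, 0, 0], [-0.1, 0.8, 0, 0, 0], [-0.1, 0.7, 0, 0.05, 0], [-0.04, 0.37, 0, 0, 0]]]}}

```text
time_s: 15.87
ee_pos: [589.5, -138.2, 160.4]
ee_rot: [179.9, 0.0, -4.3]
force: [-0.4, 0.3, -5.9]
gripper_width: 11.6
gripper_force: 40.0
```

Emit:
{"api": "send_rows", "payload": {"steps": [[[0, 0, 0, 0, 0], [0, 0, 0.5, 0, 0], [0, 0, 0.7, 0, 0], [0, 0, 0.7, 0, 0], [0, 0, 0.4, 0, 0]]]}}

```text
time_s: 16.28
ee_pos: [588.8, -134.3, 65.5]
ee_rot: [-179.9, 0.2, -4.3]
force: [-0.7, 0.6, -5.9]
gripper_width: 11.7
gripper_force: 40.0
```

Emit:
{"api": "send_rows", "payload": {"steps": [[[0, 0, 0.2, 0, 0], [0, 0, 0.1, 0, 0], [0, 0, 0, 0, 0], [0, 0, 0, 0, 0]]]}}

```text
time_s: 16.62
ee_pos: [591.3, -136.2, 57.5]
ee_rot: [180.0, -0.1, -4.3]
force: [0.0, 0.3, -4.8]
gripper_width: 11.8
gripper_force: 40.0
```

Underside is about 12 mm above the mat, so the last part goes slowly.

Emit:
{"api": "send_rows", "payload": {"steps": [[[0, 0, 0.08, 0, 0], [0, 0, 0.08, 0, 0], [0, 0, 0.06, 0, 0], [0, 0, 0.03, 0, 0], [0, 0, 0, 0, 0]]]}}

```text
time_s: 17.03
ee_pos: [589.8, -136.5, 46.1]
ee_rot: [-180.0, 0.0, -4.4]
force: [-0.0, 0.7, -5.5]
gripper_width: 11.6
gripper_force: 40.0
```

Emit:
{"api": "send_rows", "payload": {"steps": [[[0, 0, 0.03, 0, 0], [0, 0, 0, 0, 0], [0, 0, 0, 0, 0]]]}}

```text
time_s: 17.28
ee_pos: [590.1, -136.6, 45.2]
ee_rot: [-180.0, -0.0, -4.4]
force: [0.8, -0.2, -6.1]
gripper_width: 11.9
gripper_force: 40.0
```

Emit:
{"api": "send_rows", "payload": {"steps": [[[0, 0, 0.02, 0, 0], [0, 0, 0.02, 0, 0], [0, 0, 0, 0, 0], [0, 0, 0, 0, 0]]]}}

```text
time_s: 17.62
ee_pos: [590.1, -136.6, 45.1]
ee_rot: [180.0, -0.0, -4.4]
force: [-3.5, 0.5, 5.9]
gripper_width: 11.8
gripper_force: 40.0
```

The force has flipped to +5.9 N, so the foot is standing on the mat. I'll release and rise.

Emit:
{"api": "send_rows", "payload": {"steps": [[[0, 0, 0, 0, 0.2], [0, 0, 0, 0, 0.3], [0, 0, 0, 0, 0.4], [0, 0, 0, 0, 0.4], [0, 0, 0, 0, 0.4]]]}}

```text
time_s: 18.03
ee_pos: [590.3, -136.6, 43.5]
ee_rot: [-180.0, -0.0, -4.4]
force: [-0.1, 0.8, 0.6]
gripper_width: 36.1
gripper_force: 0.0
```

Emit:
{"api": "send_rows", "payload": {"steps": [[[0, 0, -0.2, 0, 0.4], [0, 0, -0.5, 0, 0.4], [0, 0, -0.8, 0, 0.4], [0, 0, -0.8, 0, 0.4], [0, 0, -0.8, 0, 0.4]]]}}

```text
time_s: 18.45
ee_pos: [589.8, -136.5, 169.3]
ee_rot: [-180.0, 0.0, -4.4]
force: [0.9, -0.5, 0.4]
gripper_width: 36.4
gripper_force: 0.0
```

Emit:
{"api": "send_rows", "payload": {"steps": [[[0, 0, -0.5, 0, 0.4], [0, 0, 0, 0, 0.4], [0, 0, 0, 0, 0.4], [0, 0, 0, 0, 0.4]]]}}

```text
time_s: 18.78
ee_pos: [589.3, -136.4, 186.7]
ee_rot: [-180.0, 0.1, -4.4]
force: [-0.3, 0.2, 0.4]
gripper_width: 36.4
gripper_force: 0.0
```

Run:
```python
from h import *
f=grab('wrist','w6'); P=fcloud(f).reshape(-1,3); P=P[np.isfinite(P[:,0])]
print('foot lug');top(P,(590,-136),45,72,86); print('plate');top(P,(590,-136),52,15,22)
print('twin');top(P,(582,-254),50,70,80)
grab('scene','s6');P=cloud(load('s6')).reshape(-1,3); P=P[np.isfinite(P[:,0])]
print('knob');top(P,(467,211),60,78,90); print('post');top(P,(506,219),30,119,128)
a=cv2.imread('pics/s6.png'); cv2.imwrite('pics/fin.png',cv2.resize(a[160:340,180:400],(733,600)))
```

```text
foot lug
72 86 774 med z 78.2 mean [ 590.3 -136.    78.1] [ 588.8 -135.5] [12.5 50.1] 85.9
plate
15 22 3864 med z 18.2 mean [ 592.  -135.9   18.3] [ 589.  -135.5] [70.7 79.4] 85.5
twin
70 80 689 med z 74.8 mean [ 581.8 -253.2   74.6] [ 580.9 -253.5] [13.6 50.6] 84.3
knob
78 90 105 med z 83.1 mean [480.7 220.6  83.2] [481.9 223.7] [63.8 47.8] 29.2
post
119 128 40 med z 122.4 mean [507.9 219.9 122.3] [507.5 219.1] [20.  19.6] 22.3
```

View pics/fin.png

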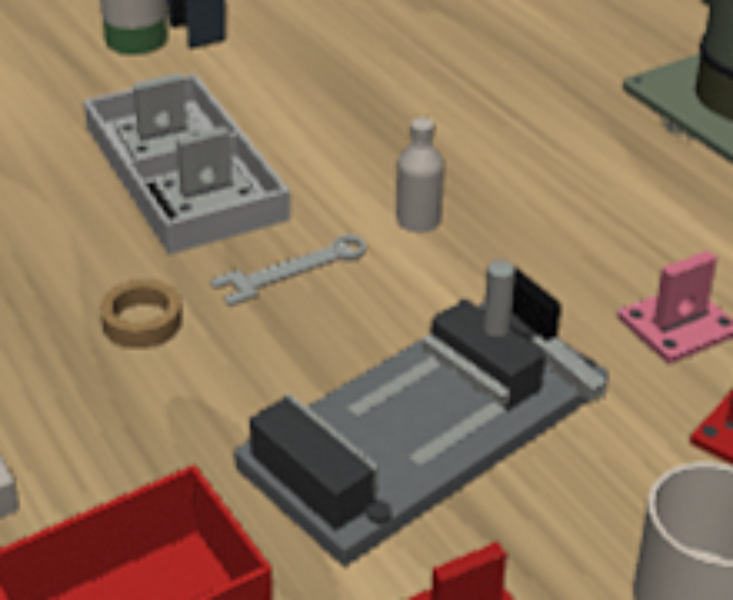

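The final view shows both feet upright in the tray (the placed one at (205,170) in the crop, the twin at (160,110)). The jaw is open, the knob is turned aside at (535,300), and nothing else has moved. I'm handing in.

```bash
python3 -c "
from workcell import env
print(env.job_done())"
```

```text
the job is handed in; nothing more can be done
None
```

The job is handed in, though no verdict came back: the knob is turned fully aside, the jaw is open about 60 mm, and the foot stands upright within about 2 mm of the mat's centre, with the twin and the other things on the bench left in place.

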